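# Blank off a twin-port manifold with the cam lock

### The arm

A 6-joint arm with a two-finger parallel gripper is mounted at the origin on the work surface. World frame = base frame: x ahead of the robot, y to its left, z up, the work surface at z = 0. Lengths are in m, angles in degrees, forces in N, time in s.
With the tool pointing down it reaches from about 0.35 to 0.875 m from the base axis. Payload 4.2 kg.
Tool frame: the origin (TCP) lies between the finger pads; the fingertips stand 19 mm ahead of it and the grasp point (between the pads) is the TCP; z points along the fingers, y is the line along which they close (so a half turn about z gives the same grasp; the last joint's range is limited). The gripper opens to 87 mm and grips with 3 to 60 N. Pads are 19 mm wide; open, the fingers measure 117 mm over their backs; the gripper's body (75 mm by 190 mm) begins 51 mm behind the grasp point.
Start: joints at [82.025, 22.042, 0.453, 0, -68.411, -14.817], TCP at [0.242, 0.576, 0.242] pointing down, gripper open.
Joint ranges: [-179.83, 179.83], [-69.29, 118.12], [-61.27, 80.66], [-181.25, 117.63], [-171.15, -9.14], [-177.46, 177.46]. Speed limits (degrees/s): [159.86, 159.86, 180, 180, 180, 180].

### API

Orientations are given as a 3x3 rotation matrix whose columns are the frame's x, y, z axes.
In Python, from station import r gives the robot as it stands.
- The arm moves only by the tool drive_tool, never from a script. Its argument "steps" is one flat list of numbers, 7 for each row, row after row: the turn, a rotation vector about the tool's x, y, z in rad, then the shift along the tool's x, y, z in m, then the opening, from 0 (shut) to 1 (fully open). A call has 1 to 10 rows; each row shifts and turns the commanded pose from where the row before left it, along the tool's axes as they then stand; what a row does not reach is not made up. A row lasts 1/12 s, in which the tool goes at most 41.7 mm and 7.16 degrees, less where a joint would pass 70% of its speed; a pose out of reach is approached as far as the arm can. A call is refused whole if a number of a shift passes 0.0417 or a number of a turn 0.125, either way. A call with a gripper value outside its range is refused whole. The fingers move at their own pace and stop on an object; the grip force is fixed at half the most. Time passes only in rows, so rows that do not move let the fingers close. It gives the time, the measured TCP pose, the force, the opening and the grip force at its end, in the units of the state.
- r.sense(): the state, without advancing time (a new reading comes with each control period).
- r.capture(name): name is "scene" or "top" or "wrist"; returns the picture (400x640x3 uint8, blue, green, red); there is no depth.
- r.camera_params(name): a dict with "camera_matrix" (3x3 intrinsics, pixels), "k1" (the pictures are not rectified: a ray, as slopes to the right and down, at radius r is drawn at 1 + k1 r^2 times it, then the intrinsics apply), "extrinsics" (4x4, takes a point from world to camera coordinates). Camera axes: x right, y down, z forward; pixel columns grow to the right and rows downward; lengths in m; the calibration is good to about 2 mm. A picture is of the moment at which its call begins: read the wrist's pose just before it. camera_params takes no time and is no camera call; for the wrist camera it gives the pose at the moment of the call.
- r.finish_job(): hands the job in; it is judged then, once.
The state is a dict: "time_s": time; "joints": joint angles; "joint_velocities": joint speeds; "effort": joint torques, N m; "tcp_pos": TCP position; "ee_rot": TCP orientation; "wrist_force": force on the tool from outside, world axes, zero at the start; "moment": the same for the moment, N m; "gripper_width": opening from 0.0 (shut) to 1.0 (fully open); "gripper_force": force on a finger pad.
Only numpy, scipy, OpenCV 4.12 (cv2) and the standard library are available. Lean on these libraries where they do the work, as an engineer would, in place of code of your own. Each camera call takes 0.05 s, during which the arm holds its last target. There are 200 camera calls.

### The job

Close off the twin-port manifold for its leak test: hang the blanking plate on the fixture so that its draw bolt lies down in the guide and between the two ports with the peg inside the mouth of the cam disc, then swing the cam handle clockwise about half a turn, until the hook has drawn the plate snug onto the gaskets. Stop as soon as the handle clearly stiffens: the plate must stay clamped when you let go, but overtightening crushes the gaskets. Leave the other things on the bench alone.

Things in the scene. Friction and masses are not known exactly. Their poses are not given: they have to be found in the camera images.
- fixture: Dark steel fixture fixed to the bench. Origin: on the bench under the cam axis; x is the draw direction, from cam to manifold and beyond, z up. Base x -70 to 145, y -75 to 75 mm, 10 mm thick; ledge from x = 55 mm on, top 19 mm above the bench; on it, x 57 to 71 mm, two guide cheeks 48 mm tall with a slot 14 mm wide along y = 0, open at the top.
- manifold: Cast aluminium twin-port manifold fixed on the ledge; origin and axes as the fixture. Two flange halves, x 96 to 106 mm, tops 55 mm above the bench, leave a slot 15 mm wide along y = 0, open at the top; pipes turn off to y = +-70 mm. Black gaskets on the halves (y 9 to 29 mm each side) meet the plate at x = 110 mm, give or take 2 mm: not measured.
- cam (a joint): Turn of the steel cam disc (88 mm across), rad, growing clockwise from above; 0: mouth squarely towards the manifold (starts within 0.2). Spiral hook wall 17 to 29 mm above the bench, open on top, mouth 85 degrees. A peg up to 33 mm from the axis is caught at about 1 rad, then drawn in 3.5 mm per rad. Tight somewhere from 2.2 to 3.8 rad, stays where left; hard end 4.4.
- cam_axis (a point): Point on the cam disc's upright axis, on the hub of the handle arm, 60 mm above the bench.
- handle_pin (a point): Top of the upright handle pin: 14 mm thick, 60 mm from the cam axis, standing 56 to 100 mm above the bench on the handle arm (16 mm wide, 48 to 56 mm up). At cam = 0 on the fixture's -y side; clockwise it passes -x and ends near +y, clear of the manifold. Push it with closed fingers, tips above the arm. Pushing it loose takes 3 to 4 N, snug 7 to 9 N; over 10 N crushes the gaskets.
- blank: Blanking plate, one loose part, 0.25 to 0.42 kg, standing level. Origin: underside, below the grip fin; x from peg to plate, z up. Plate 110 wide, 40 high, at x 24 to 34 mm. Draw bolt, a bar 11 wide, 13 to 25 mm up, from plate to x -70. Grip fin on the bolt: x -10 to 14, 11 wide in y, 25 to 68 mm up. Hung: x along the fixture's x, underside 19 mm above the bench.
- peg (a point): Foot of the peg (8 mm diameter, 13 mm long) under the bolt's free end: x = -59.8, y = 0, z = 0 mm of the blanking plate. Hung: on the fixture's y = 0, 29 to 32 mm from the cam axis towards the manifold, 19 mm above the bench; the plate is then just clear of the gaskets.
- elbow1: Bystander, to be left alone: small aluminium pipe elbow casting with a flange, 80 mm tall.
- elbow2: Bystander, to be left alone: another such elbow casting.
- elbow3: Bystander, to be left alone: another such elbow casting.
- collar: Bystander, to be left alone: aluminium collar ring, 52 mm across, 22 mm high.
- brush: Bystander, to be left alone: hand brush lying down.
- screwdriver: Bystander, to be left alone: screwdriver lying down.
- jar: Bystander, to be left alone: white jar, 60 mm across, 85 mm tall.
Mind the look-alikes: they are no part of the job. There is more than one size of the blank; the job needs the middle-sized.

How it is judged (in metres and radians):
On the way, in this order (a step that is already met when the one before it is completed fails the run):
1. the draw bolt lies in the guide with its peg down in the mouth of the cam disc and the plate beyond the gaskets, the disc not yet turned (z of peg in the frame of fixture below 0.0235 m and y of peg in the frame of fixture between -0.008 and 0.008 m and x of peg in the frame of fixture between 0.015 and 0.036 m and angle between blank's own z axis and vertical below 0.12 rad and value of joint cam below 0.6 rad and x of peg in the frame of fixture above 0.024 m), for 0.2 s.
2. the cam has been turned and has drawn the plate tight on the gaskets (value of joint cam above 2 rad and contact force between blank and manifold above 10 N and z of peg in the frame of fixture below 0.0235 m and y of peg in the frame of fixture between -0.008 and 0.008 m and x of peg in the frame of fixture between 0.015 and 0.036 m and angle between blank's own z axis and vertical below 0.12 rad), for 0.2 s.
At the end, for the whole second after the job is handed in: With nothing touched, the plate stays pressed on the gaskets with more than 10 N by the cam hook (cam past 2.0 rad), bolt down in the guide (peg within 4 mm of its resting height and 8 mm of the centre line), plate upright within 0.12 rad, all at rest (all of step 2 and linear speed of blank below 0.01 m/s and velocity of joint cam between -0.05 and 0.05 rad/s).
It fails at once if the gaskets are crushed: plate pressed on the manifold with more than 40 N (contact force between blank and manifold above 40 N).
It fails at once if a bystander is disturbed (moved over 20 mm) (distance of any of elbow1, elbow2, elbow3, collar, brush, screwdriver, jar from where it was at the start of the episode above 0.02 m).
It also fails if it takes over 72 s, if anything falls off the work surface, if the arm or the gripper's body presses on something with over 40 N, if the wrist force passes 120 N, or if a joint passes its speed limit or range.

## Working session

There is one attempt and no reset: what is moved stays moved. The work goes in short steps, Python scripts to look and compute and a tool call to move; the robot and the scene stay as the last step left them, time stands still between calls to the robot, and variables do not carry over. Pictures are saved under pics/ and viewed, at most 10 in all, crops included, and the job is handed in when it is done.

Besides the shell and the picture viewer there is one more tool, called after "Call:" as name(argument=value, ...) on one line, values as JSON. drive_tool: Moves the arm, as the interface text tells. Its arguments: {"type":"object","properties":{"steps":{"type":"array"}},"required":["steps"]}

```bash
mkdir -p pics; ls; python3 - <<'E'
from station import r
import cv2,numpy as np
for n in ("scene","top"):
    cv2.imwrite(f"pics/{n}0.png",r.capture(n))
    p=r.camera_params(n);print(n,np.round(p["camera_matrix"],1).tolist(),p["k1"],np.round(p["extrinsics"],3).tolist())
s=r.sense();print(s["time_s"],s["ee_rot"],s["tcp_pos"])
E
```

```text
pics
scene [[422.4, 0.0, 321.0], [0.0, 422.4, 201.5], [0.0, 0.0, 1.0]] -0.03148670317151682 [[-0.511, 0.859, 0.01, 0.319], [0.682, 0.413, -0.603, -0.294], [-0.522, -0.302, -0.798, 1.318], [0.0, 0.0, 0.0, 1.0]]
top [[487.3, 0.0, 314.9], [0.0, 487.3, 202.5], [0.0, 0.0, 1.0]] 0.047687371348809036 [[-0.027, -1.0, -0.005, -0.013], [-0.981, 0.028, -0.191, 0.553], [0.191, -0.0, -0.982, 1.248], [0.0, 0.0, 0.0, 1.0]]
0.1 [[ 9.21856759e-01 -3.87530217e-01 -6.68150250e-04]
 [-3.87530783e-01 -9.21854970e-01 -1.81826005e-03]
 [ 8.86930835e-05  1.93510411e-03 -9.99998124e-01]] [0.24189383 0.57575679 0.24058705]
```

View pics/scene0.png

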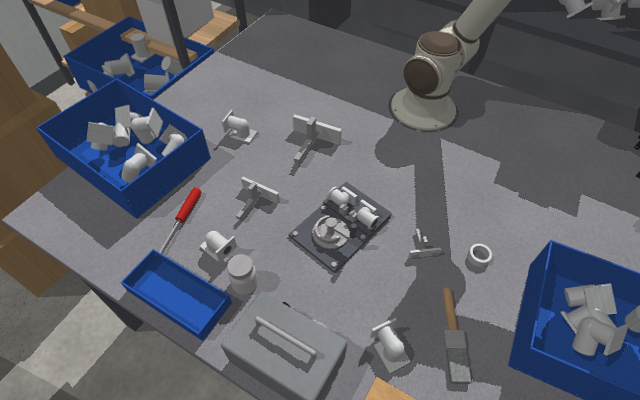

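View pics/top0.png

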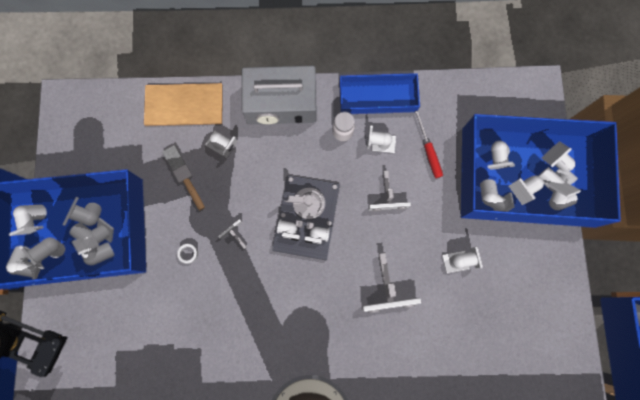

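Scene view: three blanking plates: large (scene 317,135 / top 390,300), middle (258,197 / 388,195), small (427,245 / 233,232). The fixture is at scene (340,225), with its cam disc at top (310,205) and manifold at (303,230). At about 400 px/m the plate at top (388,205) is about 42 px wide, or roughly 105 mm, so the middle one is the candidate. I'll check it in a close crop.

```bash
python3 - <<'E'
import cv2,numpy as np
t=cv2.imread("pics/top0.png")[155:270,265:425]; s=cv2.imread("pics/scene0.png")[170:275,230:400]
cv2.imwrite("pics/tc.png",cv2.resize(t,None,fx=5,fy=5,interpolation=cv2.INTER_CUBIC))
cv2.imwrite("pics/sc.png",cv2.resize(s,None,fx=4.7,fy=4.7,interpolation=cv2.INTER_CUBIC))
E
```

```text
(no output)
```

View pics/tc.png

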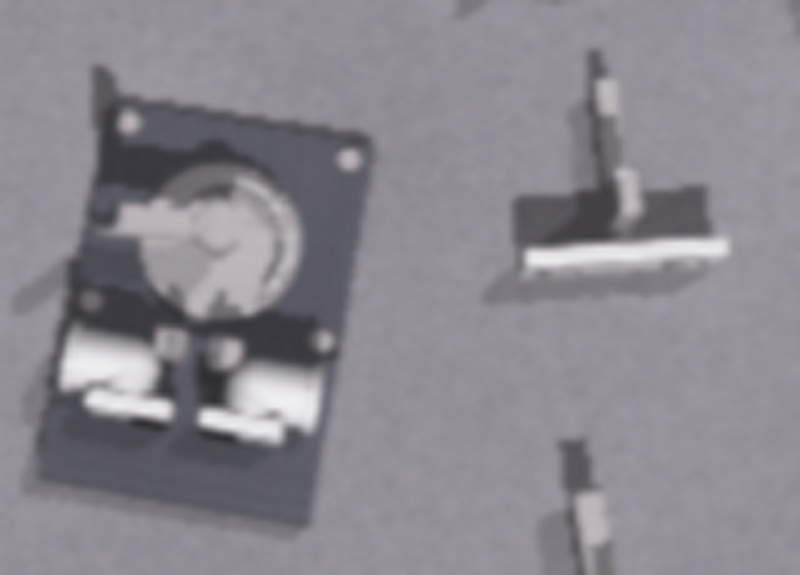

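View pics/sc.png

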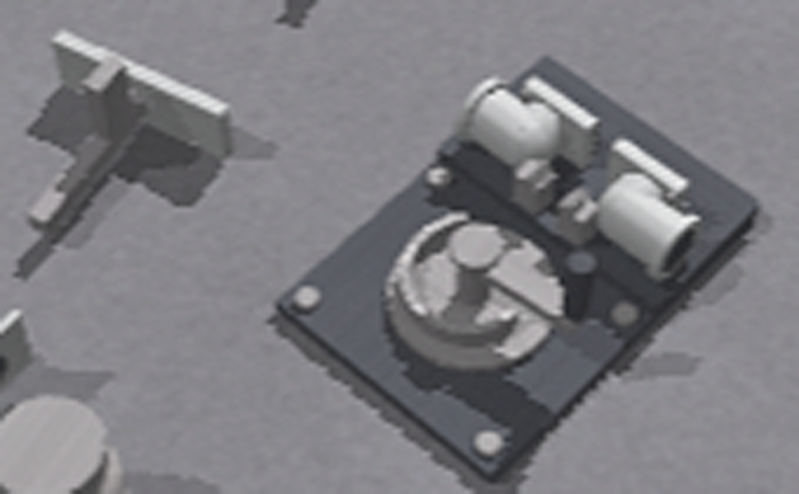

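The crop confirms the choice: the plate is about 41 px (105–110 mm) wide with the fin behind it and the bolt end at crop (606,78). The handle pin is on the left of the cam at tc (103,217). Next I'll fit poses from both views.

```bash
cat > h.py <<'E'
import numpy as np, cv2
from scipy.optimize import least_squares
def proj(P,p):
    P=np.atleast_2d(P);E=p["extrinsics"];K=p["camera_matrix"]
    c=P@E[:3,:3].T+E[:3,3];s=c[:,:2]/c[:,2:]
    s=s*(1+p["k1"]*(s**2).sum(1,keepdims=True))
    return s*[K[0,0],K[1,1]]+[K[0,2],K[1,2]]
def place(q,P):
    P=np.atleast_2d(P);c,s=np.cos(q[3]),np.sin(q[3])
    return P@np.array([[c,-s,0],[s,c,0],[0,0,1]]).T+np.array(q[:3])
def fit(views,q0,freez=None):
    # views: list of (params, pts3d mm, pix)
    def f(q):
        q=np.array(q) if freez is None else np.array([q[0],q[1],freez,q[2]])
        return np.concatenate([(proj(place(q,np.array(P)/1000.),p)-np.array(x)).ravel() for p,P,x in views])
    r=least_squares(f,q0 if freez is None else [q0[0],q0[1],q0[3]],loss="soft_l1")
    return r.x, np.round(f(r.x).reshape(-1,2),1)
E
cat > m.py <<'E'
from station import r
from h import *
T=r.camera_params("top");S=r.camera_params("scene")
t=lambda L:[((u+.5)/5-.5+265,(v+.5)/5-.5+155) for u,v in L]
s=lambda L:[((u+.5)/4.7-.5+230,(v+.5)/4.7-.5+170) for u,v in L]
b=([[24,-55,40],[24,55,40],[-70,0,25],[-10,0,68]],t([(523,247),(728,238),(606,78),(627,168)]))
b2=([[34,55,40],[34,-55,40],[24,55,40],[2,0,68],[-70,0,25]],s([(65,32),(230,107),(55,40),(105,74),(42,208)]))
for fz in (None,):
    q,e=fit([(T,*b),(S,*b2)],[.6,-.15,0,3.14],fz);print("blank",q.round(4),e.tolist())
f=([[-70,-75,10],[-70,75,10],[145,75,10],[145,-75,10]],t([(117,97),(372,135),(307,518),(42,478)]))
f2=([[-70,75,10],[145,75,10],[145,-75,10],[-70,-75,10]],s([(278,306),(548,58),(758,208),(490,470)]))
q,e=fit([(T,*f),(S,*f2)],[.6,.05,0,3.14]);print("fixture",q.round(4),e.tolist())
for P in ([0,0,60],[57,0,67],[57,0,48],[96,-7.5,55],[0,-60,100]):
    w=place(q,np.array(P)/1000.)
    print(P,w.round(4),((proj(w,T)-[265,155])*5).round(),((proj(w,S)-[230,170])*4.7).round())
E
python3 m.py
```

```text
blank [ 5.721e-01 -2.291e-01 -9.000e-04  3.165e+00] [[-0.1, 0.0], [-0.3, -0.3], [0.2, 0.4], [-0.0, 0.2], [-0.2, -0.8], [0.5, -0.2], [-0.3, 0.0], [0.4, -0.1], [-1.1, 2.3]]
fixture [ 0.5609 -0.012   0.004   2.9445] [[-1.5, -0.4], [0.7, 0.8], [1.0, 0.9], [-0.8, -0.4], [-1.1, -1.5], [-1.0, 0.5], [0.3, -0.1], [0.9, 1.3]]
[0, 0, 60] [[ 0.5609 -0.012   0.064 ]] [[217. 219.]] [[474. 240.]]
[57, 0, 67] [[ 0.505  -0.0008  0.071 ]] [[198. 321.]] [[549. 163.]]
[57, 0, 48] [[ 0.505  -0.0008  0.052 ]] [[199. 327.]] [[547. 185.]]
[96, -7.5, 55] [[0.4682 0.0142 0.059 ]] [[172. 395.]] [[608. 140.]]
[0, -60, 100] [[0.5727 0.0469 0.104 ]] [[101. 184.]] [[574. 263.]]
```

Blank: (0.572,-0.229), yaw 3.165, with fitted z ≈ -1 mm, which agrees with it standing on the bench. Fixture: about (0.561,-0.012), yaw 2.945. I'll move off and look with the wrist camera on the way.

Call:
drive_tool(steps=[0, 0, -0.105, 0, 0, 0, 1, 0, 0, -0.105, 0, 0, 0, 1, 0, 0, -0.105, 0, 0, 0, 1, 0, 0, -0.105, 0, 0, 0, 1, 0, 0, 0, 0.014, 0.037, 0, 1, 0, 0, 0, 0.014, 0.037, 0, 1, 0, 0, 0, 0.014, 0.037, 0, 1, 0, 0, 0, 0.014, 0.037, 0, 1, 0, 0, 0, 0.014, 0.037, 0, 1, 0, 0, 0, 0.014, 0.037, 0, 1])

```text
time_s: 0.93
tcp_pos: [0.3311, 0.354, 0.2412]
ee_rot: [[1.0, 0.023, -0.0], [0.023, -1.0, -0.001], [-0.0, 0.001, -1.0]]
wrist_force: [0.9, 0.5, -0.1]
gripper_width: 1.005
gripper_force: 0.0
```

Call:
drive_tool(steps=[0, 0, 0, 0.014, 0.037, 0, 1, 0, 0, 0, 0.014, 0.037, 0, 1, 0, 0, 0, 0.014, 0.037, 0, 1, 0, 0, 0, 0.014, 0.037, 0, 1, 0, 0, 0, 0.014, 0.037, 0, 1, 0, 0, 0, 0.014, 0.037, 0, 1, 0, 0, 0, 0.014, 0.037, 0, 1, 0, 0, 0, 0, 0, 0, 1, 0, 0, 0, 0, 0, 0, 1])

```text
time_s: 1.68
tcp_pos: [0.4349, 0.0973, 0.2412]
ee_rot: [[1.0, 0.017, -0.001], [0.017, -1.0, -0.0], [-0.001, 0.0, -1.0]]
wrist_force: [0.7, 0.3, 1.1]
gripper_width: 0.998
gripper_force: 0.0
```

```bash
python3 - <<'E'
from station import r
from h import *
s=r.sense();W=r.camera_params("wrist");print(s["tcp_pos"].round(4) if hasattr(s["tcp_pos"],'round') else s["tcp_pos"],s["wrist_force"]);print(np.round(s["ee_rot"],3).tolist())
E=W["extrinsics"];print("cam",(-E[:3,:3].T@E[:3,3]).round(3),E[2,:3].round(3),W["camera_matrix"][0],W["k1"])
for n,q in (("b",(.572,-.229,0,3.165)),("f",(.561,-.012,0,2.945))):
    for P in ([0,0,60],[96,0,55],[-59,0,13]): print(n,P,proj(place(q,np.array(P)/1e3),W).round())
cv2.imwrite("pics/w1.png",r.capture("wrist"))
E
```

```text
[0.4349 0.0973 0.2412] [0.7175615  0.34007346 1.08665345]
[[1.0, 0.017, -0.001], [0.017, -1.0, -0.0], [-0.001, 0.0, -1.0]]
cam [0.516 0.097 0.383] [-0.297 -0.005 -0.955] [285.51716136   0.         318.27210514] 0.0042753766342781855
b [0, 0, 60] [[638.  59.]]
b [96, 0, 55] [[605. 153.]]
b [-59, 0, 13] [[610.   8.]]
f [0, 0, 60] [[424.  68.]]
f [96, 0, 55] [[396. 157.]]
f [-59, 0, 13] [[426.  18.]]
```

Call:
drive_tool(steps=[0, 0, 0, 0.01, 0.033, 0.017, 1, 0, 0, 0, 0.01, 0.033, 0.017, 1, 0, 0, 0, 0.01, 0.033, 0.016, 1, 0, 0, 0, 0, 0, 0, 1, 0, 0, 0, 0, 0, 0, 1, 0, 0, 0, 0, 0, 0, 1])

```text
time_s: 2.23
tcp_pos: [0.4671, 0.0022, 0.1917]
ee_rot: [[1.0, 0.024, 0.0], [0.024, -1.0, 0.0], [0.0, -0.0, -1.0]]
wrist_force: [0.3, 0.5, 0.1]
gripper_width: 1.0
gripper_force: 0.0
```

```bash
python3 - <<'E'
from station import r
from h import *
import pickle
s=r.sense();W=r.camera_params("wrist");im=r.capture("wrist");print(s["tcp_pos"])
pickle.dump(W,open("w2.pkl","wb"))
q=(.561,-.012,0.002,2.945)
for P in ([0,0,60],[57,0,67],[57,0,48],[96,0,55],[-70,-75,10],[-70,75,10],[145,-75,10],[145,75,10]): print(P,proj(place(q,np.array(P)/1e3),W).round())
cv2.imwrite("pics/w2.png",im)
c=im[0:300,150:520];print(c.shape)
cv2.imwrite("pics/w2c.png",cv2.resize(c,None,fx=2,fy=2,interpolation=cv2.INTER_CUBIC))
E
```

```text
[0.46709918 0.00219042 0.19169255]
[0, 0, 60] [[335.  97.]]
[57, 0, 67] [[321. 160.]]
[57, 0, 48] [[320. 157.]]
[96, 0, 55] [[312. 196.]]
[-70, -75, 10] [[274.   7.]]
[-70, 75, 10] [[420.  45.]]
[145, -75, 10] [[243. 210.]]
[145, 75, 10] [[364. 235.]]
(300, 370, 3)
```

View pics/w2c.png

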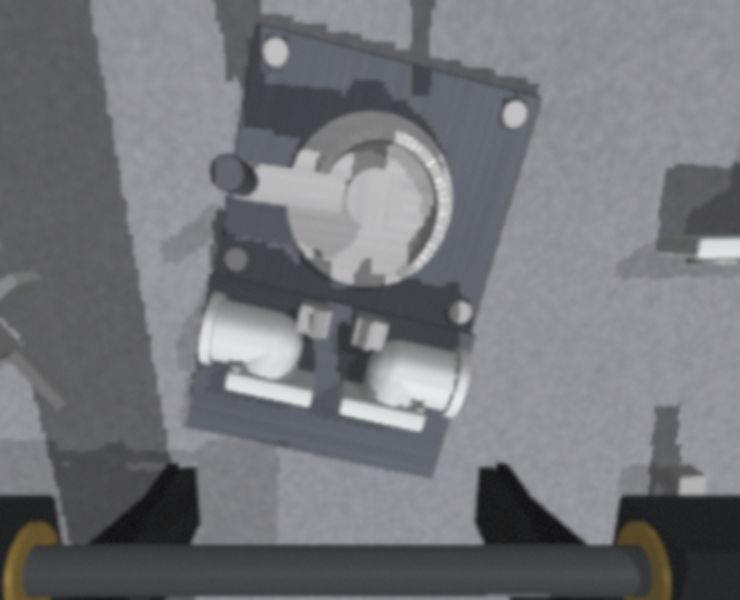

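```bash
cat > m2.py <<'E'
import pickle
exec(open("m.py").read().split("q,e=fit([(T,*f)")[0])
W=pickle.load(open("w2.pkl","rb"))
w=lambda L:[((u+.5)/2-.5+150,(v+.5)/2-.5) for u,v in L]
g=([[-70,-75,10],[-70,75,10],[145,75,10],[145,-75,10],[96,-7.5,55],[96,7.5,55],[106,-7.5,55],[106,7.5,55]],w([(257,25),(541,93),(433,475),(190,425),(315,388),(343,397),(312,405),(340,413)]))
for z in (None,0):
    q,e=fit([(W,*g)],[.56,-.012,0,2.945],z);print("wrist",q.round(4),e.tolist())
    q,e=fit([(W,*g),(T,*f),(S,*f2)],[.56,-.012,0,2.945],z);print("all",q.round(4),e[:8].tolist())
E
python3 m2.py
```

```text
blank [ 5.721e-01 -2.291e-01 -9.000e-04  3.165e+00] [[-0.1, 0.0], [-0.3, -0.3], [0.2, 0.4], [-0.0, 0.2], [-0.2, -0.8], [0.5, -0.2], [-0.3, 0.0], [0.4, -0.1], [-1.1, 2.3]]
wrist [ 5.5910e-01 -1.4200e-02 -2.7000e-03  2.9505e+00] [[-1.8, -1.0], [0.3, 1.0], [-0.6, -2.1], [1.3, -1.4], [0.2, 1.0], [0.5, -0.5], [-0.2, 1.5], [-0.1, 0.4]]
all [ 5.5940e-01 -1.4000e-02 -1.2000e-03  2.9496e+00] [[-2.1, -1.9], [0.7, 0.4], [-0.6, -1.8], [0.8, -1.3], [-0.1, 1.0], [0.2, -0.4], [-0.5, 1.6], [-0.4, 0.6]]
wrist [ 0.5594 -0.0142  2.9497] [[-2.1, -2.3], [1.3, 0.2], [-0.3, -1.4], [0.7, -1.0], [0.1, 1.4], [0.4, -0.1], [-0.4, 2.0], [-0.2, 1.0]]
all [ 0.5596 -0.014   2.9488] [[-2.2, -2.5], [1.2, 0.1], [-0.5, -1.5], [0.5, -1.2], [-0.1, 1.2], [0.2, -0.2], [-0.6, 1.8], [-0.4, 0.8]]
```

Call:
drive_tool(steps=[0, 0, 0, 0.016, 0.039, 0, 1, 0, 0, 0, 0.016, 0.039, 0, 1, 0, 0, 0, 0.016, 0.039, 0, 1, 0, 0, 0, 0.016, 0.039, 0, 1, 0, 0, 0, 0.016, 0.039, 0, 1, 0, 0, 0, 0.016, 0.039, 0.01, 1, 0, 0, 0, 0, 0, 0.02, 1, 0, 0, 0, 0, 0, 0, 1, 0, 0, 0, 0, 0, 0, 1])

```text
time_s: 3.03
tcp_pos: [0.5662, -0.2256, 0.1614]
ee_rot: [[1.0, 0.024, -0.002], [0.024, -1.0, 0.0], [-0.002, -0.001, -1.0]]
wrist_force: [-0.1, -0.2, 0.3]
gripper_width: 0.994
gripper_force: 0.0
```

```bash
python3 - <<'E'
from station import r
from h import *
import pickle
W=r.camera_params("wrist");im=r.capture("wrist")
pickle.dump(W,open("w3.pkl","wb"));cv2.imwrite("pics/w3.png",im)
q=(.572,-.229,0,3.165)
for P in ([-10,-5.5,68],[-10,5.5,68],[14,5.5,68],[24,-55,40],[24,55,40],[-70,0,25]): print(P,proj(place(q,np.array(P)/1e3),W).round(1))
cv2.imwrite("pics/w3c.png",cv2.resize(im[:,130:500],None,fx=1.5,fy=1.5,interpolation=cv2.INTER_CUBIC))
E
```

```text
[-10, -5.5, 68] [[313.9 191.1]]
[-10, 5.5, 68] [[326.7 191.1]]
[14, 5.5, 68] [[326.5 217.4]]
[24, -55, 40] [[264.2 216.7]]
[24, 55, 40] [[375.9 216.8]]
[-70, 0, 25] [[320.2 117.1]]
```

View pics/w3c.png

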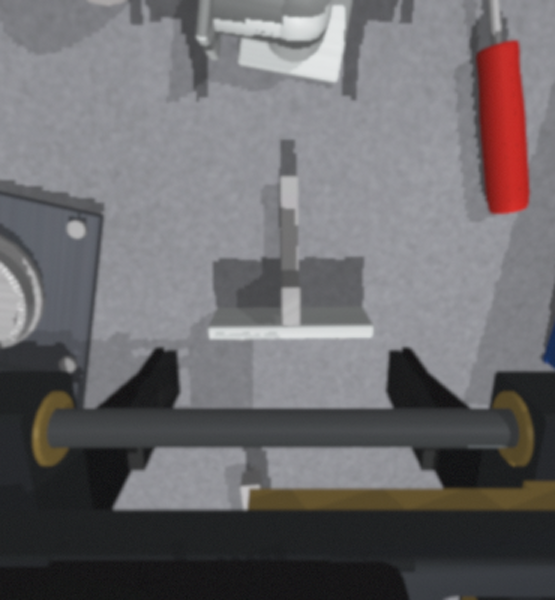

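The wrist view shows the fin at crop (290,305) and the plate from 209 to 373 (109 px), as predicted for the 110 mm plate, shifted by about 2.5 mm in -y. Descend and grip.

Call:
drive_tool(steps=[0, 0, 0, 0.002, 0.005, 0.024, 1, 0, 0, 0, 0, 0, 0.025, 1, 0, 0, 0, 0, 0, 0.025, 1, 0, 0, 0, 0, 0, 0.025, 1, 0, 0, 0, 0, 0, 0, 1, 0, 0, 0, 0, 0, 0, 0, 0, 0, 0, 0, 0, 0, 0, 0, 0, 0, 0, 0, 0, 0, 0, 0, 0, 0, 0, 0, 0, 0, 0, 0, 0, 0, 0, 0])

```text
time_s: 3.92
tcp_pos: [0.5694, -0.232, 0.0645]
ee_rot: [[1.0, 0.022, 0.003], [0.022, -1.0, -0.0], [0.003, 0.001, -1.0]]
wrist_force: [-0.3, -0.4, 0.6]
gripper_width: 0.708
gripper_force: 0.0
```

Call:
drive_tool(steps=[0, 0, 0, 0, 0, 0, 0, 0, 0, 0, 0, 0, 0, 0, 0, 0, 0, 0, 0, 0, 0])

```text
time_s: 4.17
tcp_pos: [0.5686, -0.2321, 0.0631]
ee_rot: [[1.0, 0.022, 0.0], [0.022, -1.0, -0.0], [0.0, 0.0, -1.0]]
wrist_force: [-0.5, -0.1, 0.2]
gripper_width: 0.476
gripper_force: 0.0
```

Call:
drive_tool(steps=[0, 0, 0, 0, 0, 0, 0, 0, 0, 0, 0, 0, 0, 0, 0, 0, 0, 0, 0, 0, 0, 0, 0, 0, 0, 0, 0, 0, 0, 0, 0, 0, 0, 0, 0, 0, 0, 0, 0, 0, 0, 0, 0, 0, 0, 0, 0, 0, 0])

```text
time_s: 4.75
tcp_pos: [0.5687, -0.2318, 0.0628]
ee_rot: [[1.0, 0.022, 0.0], [0.022, -1.0, 0.0], [0.0, -0.0, -1.0]]
wrist_force: [1.1, 1.3, -1.0]
gripper_width: 0.12
gripper_force: 30.0
```

Call:
drive_tool(steps=[0, 0, 0, 0, 0, -0.01, 0, 0, 0, 0, 0, 0, -0.03, 0, 0, 0, 0, 0, 0, -0.03, 0, 0, 0, 0, 0, 0, -0.03, 0, 0, 0, 0, 0, 0, 0, 0, 0, 0, 0, 0, 0, 0, 0])

```text
time_s: 5.25
tcp_pos: [0.5691, -0.2321, 0.165]
ee_rot: [[1.0, 0.022, 0.004], [0.022, -1.0, -0.0], [0.004, 0.0, -1.0]]
wrist_force: [0.5, -0.4, -4.7]
gripper_width: 0.125
gripper_force: 30.0
```

Call:
drive_tool(steps=[0, 0, 0.1073, 0, 0, 0, 0, 0, 0, 0.1073, 0, 0, 0, 0, 0, 0, 0, -0.0207, -0.0303, 0, 0, 0, 0, 0, -0.0207, -0.0303, 0, 0, 0, 0, 0, -0.0207, -0.0303, 0, 0, 0, 0, 0, -0.0207, -0.0303, 0, 0, 0, 0, 0, -0.0207, -0.0303, 0, 0, 0, 0, 0, -0.0207, -0.0303, 0, 0, 0, 0, 0, -0.0207, -0.0303, 0, 0, 0, 0, 0, 0, 0, 0, 0])

```text
time_s: 6.08
tcp_pos: [0.4628, 0.0074, 0.1612]
ee_rot: [[0.982, -0.187, -0.005], [-0.187, -0.982, 0.0], [-0.005, 0.001, -1.0]]
wrist_force: [-0.2, 0.3, -3.4]
gripper_width: 0.125
gripper_force: 30.0
```

Call:
drive_tool(steps=[0, 0, 0, 0, 0, 0, 0, 0, 0, 0, 0, 0, 0, 0, 0, 0, 0, 0, 0, 0, 0])

```text
time_s: 6.33
tcp_pos: [0.4666, 0.0031, 0.1622]
ee_rot: [[0.981, -0.193, -0.002], [-0.193, -0.981, -0.001], [-0.002, 0.001, -1.0]]
wrist_force: [-0.2, -0.6, -4.4]
gripper_width: 0.126
gripper_force: 30.0
```

```bash
python3 - <<'E'
from station import r
from h import *
import pickle
s=r.sense();print(s["tcp_pos"],np.arctan2(s["ee_rot"][1][0],s["ee_rot"][0][0]))
W=r.camera_params("wrist");im=r.capture("wrist");t=r.capture("top")
pickle.dump(W,open("w4.pkl","wb"));cv2.imwrite("pics/w4.png",im);cv2.imwrite("pics/t4.png",t)
cv2.imwrite("pics/w4c.png",cv2.resize(im[0:250,200:450],None,fx=2.4,fy=2.4,interpolation=cv2.INTER_CUBIC))
E
```

```text
[0.46659747 0.00305642 0.16215099] -0.19376809307054796
```

View pics/w4c.png

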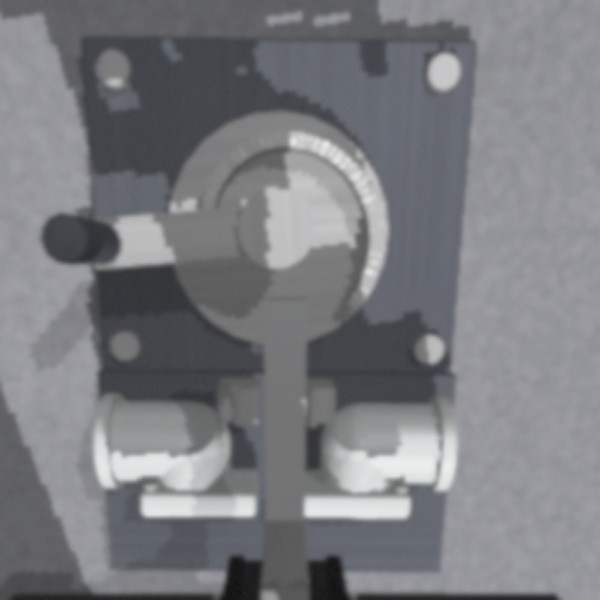

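Picture: the bolt spans u 263–308. The flange outer ends at u 141 and 411 give a centre near 276, so the fixture centreline lies about 3 mm to tool -y. I'll put numbers on this.

```bash
cat > m4.py <<'E'
import pickle
from h import *
W=pickle.load(open("w4.pkl","rb"))
w=lambda L:[((u+.5)/2.4-.5+200,(v+.5)/2.4-.5) for u,v in L]
P=[[-70,-75,10],[-70,75,10],[145,-75,19],[145,75,19],[96,-7.5,55],[96,-44,55],[96,44,55],[106,-44,55],[106,44,55]]
X=w([(82,38),(474,40),(110,570),(441,570),(257,495),(141,495),(411,495),(141,517),(410,518)])
q,e=fit([(W,P,X)],[.56,-.012,0,2.949],0);print("fixture",q.round(4),e.tolist())
q,e=fit([(W,P,X)],[.56,-.012,0,2.949]);print("free z",q.round(4),e.tolist())
# bolt/fin held: tool pose
tcp=np.array([.4666,.0031,.1622]);yaw=np.pi-.1938
o=place((*tcp,yaw),[-.0033,0,-.063])[0]
c=lambda x:((x-[200,0]+.5)*2.4-.5).round(1).tolist()
for A in ([-10,-5.5,25],[-10,5.5,25],[-50,-5.5,25],[-50,5.5,25],[-70,0,25]): print(A,c(proj(place((*o,yaw),np.array(A)/1e3),W)))
E
python3 m4.py
```

```text
fixture [ 0.5593 -0.014   2.9433] [[-2.3, -1.6], [1.7, -1.5], [0.6, 0.5], [0.0, 1.1], [-0.4, -0.1], [8.2, -0.2], [-8.7, 0.2], [8.8, 0.8], [-8.8, 0.8]]
free z [ 5.5880e-01 -1.4000e-02 -2.1000e-03  2.9438e+00] [[-1.6, -0.3], [1.0, -0.2], [1.2, 0.1], [-0.3, 0.6], [-0.3, -0.3], [8.7, -0.5], [-9.0, -0.1], [9.3, 0.5], [-9.1, 0.4]]
[-10, -5.5, 25] [[258.0, 522.5]]
[-10, 5.5, 25] [[297.2, 522.6]]
[-50, -5.5, 25] [[256.3, 380.4]]
[-50, 5.5, 25] [[298.1, 380.4]]
[-70, 0, 25] [[277.0, 302.0]]
```

```bash
sed -i 's/\[145,75,10\],\[145,-75,10\]/[145,75,19],[145,-75,19]/' m.py; python3 m.py | sed -n 2p; python3 - <<'E'
import numpy as np
from h import *
T=(.4666,.0031);a=-.1938
x=np.array([np.cos(a),np.sin(a)]);y=np.array([np.sin(a),-np.cos(a)])
for q in ((.5597,-.0118,0,2.946),(.5595,-.011,0,2.946)):
    for px in (.0936,.0945):
        d=place(q,[px,0,0])[0][:2]-T;print(q,px,"tool dx dy",(d@x).round(4),(d@y).round(4),"turn",(-(q[3]-np.pi-a)).round(4))
E
```

```text
fixture [ 5.6130e-01 -1.2200e-02 -2.2000e-03  2.9392e+00] [[-1.1, -0.1], [0.8, 1.3], [0.8, 0.8], [-1.1, -0.9], [-1.1, -0.2], [-0.8, -0.1], [0.5, -0.4], [0.4, 2.6]]Traceback (most recent call last):
  File "<stdin>", line 7, in <module>
AttributeError: 'float' object has no attribute 'round'
```

Correction: 3.4 mm to tool -y. Then lower partway, just above the cheeks, and recheck where the parallax is small.

Call:
drive_tool(steps=[0, 0, 0.003, 0, -0.0034, 0.01, 0, 0, 0, 0, 0, 0, 0.015, 0, 0, 0, 0, 0, 0, 0.012, 0, 0, 0, 0, 0, 0, 0, 0, 0, 0, 0, 0, 0, 0, 0, 0, 0, 0, 0, 0, 0, 0, 0, 0, 0, 0, 0, 0, 0])

```text
time_s: 7.02
tcp_pos: [0.4684, 0.0071, 0.1268]
ee_rot: [[0.981, -0.195, 0.002], [-0.195, -0.981, 0.0], [0.002, -0.001, -1.0]]
wrist_force: [-0.0, 1.3, -3.1]
gripper_width: 0.128
gripper_force: 30.0
```

```bash
python3 - <<'E'
from station import r
from h import *
import pickle
s=r.sense();print(s["tcp_pos"],np.arctan2(s["ee_rot"][1][0],s["ee_rot"][0][0]))
W=r.camera_params("wrist");im=r.capture("wrist")
pickle.dump(W,open("w5.pkl","wb"));cv2.imwrite("pics/w5.png",im)
g=cv2.convertScaleAbs(im[60:240,220:420],alpha=1.5,beta=10)
cv2.imwrite("pics/w5c.png",cv2.resize(g,None,fx=3.3,fy=3.3,interpolation=cv2.INTER_CUBIC))
E
```

```text
[0.46835213 0.00705877 0.12675144] -0.19584920203072298
```

View pics/w5c.png

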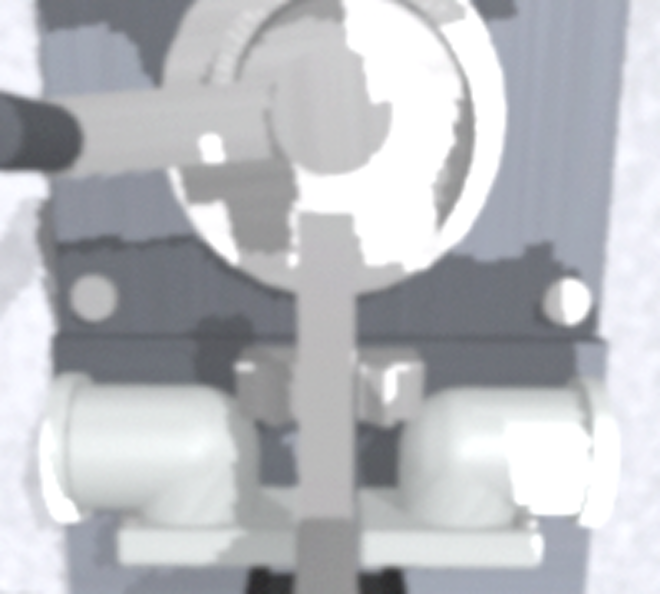

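```bash
python3 - <<'E'
import pickle
from h import *
W=pickle.load(open("w5.pkl","rb"))
c=lambda x:((x-[220,60]+.5)*3.3-.5).round(1).tolist()
tcp=np.array([.4684,.0071,.1268]);yaw=np.pi-.1958
o=place((*tcp,yaw),[-.0033,0,-.063])[0]
q=(.5598,-.0117,0,2.945)
for A in ([-70,-5.5,25],[-70,5.5,25],[-10,-5.5,68],[-10,5.5,68]):print("bolt",A,c(proj(place((*o,yaw),np.array(A)/1e3),W)))
for A in ([55,-75,19],[55,75,19],[106,-51.5,55],[106,51.5,55],[57,-22,67],[57,0,48],[57,0,67]):print("fix",A,c(proj(place(q,np.array(A)/1e3),W)))
v=place((*o,yaw),[-.0598,0,0])[0]-np.array(q[:3]);C,S=np.cos(q[3]),np.sin(q[3]);print("peg in fixture",v[0]*C+v[1]*S,-v[0]*S+v[1]*C,v[2])
E
```

```text
bolt [-70, -5.5, 25] [[285.8, 217.7]]
bolt [-70, 5.5, 25] [[345.1, 217.7]]
bolt [-10, -5.5, 68] [[279.3, 615.6]]
bolt [-10, 5.5, 68] [[347.7, 615.7]]
fix [55, -75, 19] [[40.3, 340.3]]
fix [55, 75, 19] [[601.8, 341.0]]
fix [106, -51.5, 55] [[111.4, 570.9]]
fix [106, 51.5, 55] [[529.1, 571.5]]
fix [57, -22, 67] [[219.4, 387.1]]
fix [57, 0, 48] [[320.3, 369.9]]
fix [57, 0, 67] [[319.8, 387.3]]
peg in fixture 0.030211637440976036 -0.0006348390500178743 0.0638
```

Call:
drive_tool(steps=[0, 0, 0, -0.0005, 0.0004, 0.008, 0, 0, 0, 0, 0, 0, 0.008, 0, 0, 0, 0, 0, 0, 0.008, 0, 0, 0, 0, 0, 0, 0.006, 0, 0, 0, 0, 0, 0, 0, 0, 0, 0, 0, 0, 0, 0, 0, 0, 0, 0, 0, 0, 0, 0])

```text
time_s: 7.65
tcp_pos: [0.4672, 0.007, 0.0959]
ee_rot: [[0.981, -0.194, 0.0], [-0.194, -0.981, -0.0], [0.0, 0.0, -1.0]]
wrist_force: [-0.2, 0.4, -4.0]
gripper_width: 0.124
gripper_force: 30.0
```

Call:
drive_tool(steps=[0, 0, 0, 0, 0, 0.005, 0, 0, 0, 0, 0, 0, 0.005, 0, 0, 0, 0, 0, 0, 0.002, 0, 0, 0, 0, 0, 0, 0, 0, 0, 0, 0, 0, 0, 0, 0, 0, 0, 0, 0, 0, 0, 0])

```text
time_s: 8.15
tcp_pos: [0.4671, 0.0069, 0.084]
ee_rot: [[0.981, -0.194, 0.0], [-0.194, -0.981, 0.0], [0.0, -0.0, -1.0]]
wrist_force: [-0.5, 0.3, -3.5]
gripper_width: 0.122
gripper_force: 30.0
```

Call:
drive_tool(steps=[0, 0, 0, 0, 0, 0.001, 0, 0, 0, 0, 0, 0, 0.001, 0, 0, 0, 0, 0, 0, 0, 0, 0, 0, 0, 0, 0, 0, 0, 0, 0, 0, 0, 0, 0, 0])

```text
time_s: 8.57
tcp_pos: [0.4669, 0.0069, 0.0819]
ee_rot: [[0.981, -0.194, -0.0], [-0.194, -0.981, -0.0], [-0.0, 0.0, -1.0]]
wrist_force: [-0.8, -0.7, -3.7]
gripper_width: 0.124
gripper_force: 30.0
```

```bash
python3 - <<'E'
from station import r
from h import *
im=r.capture("scene");t=r.capture("top")
a=cv2.resize(im[175:275,280:400],(600,500),interpolation=cv2.INTER_CUBIC)
cv2.imwrite("pics/s6c.png",a)
E
```

```text
(no output)
```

View pics/s6c.png

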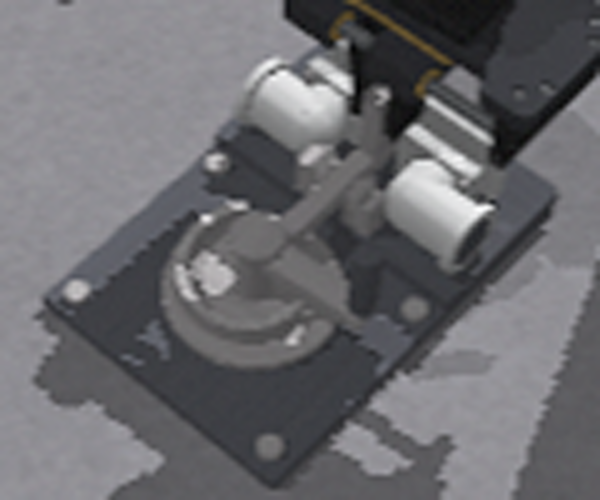

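The bolt lies between the cheeks with its free end over the cam disc at crop (270,240). The wrist still carries the weight, so I'll ease down a little more.

Call:
drive_tool(steps=[0, 0, 0, 0, 0, 0.001, 0, 0, 0, 0, 0, 0, 0, 0, 0, 0, 0, 0, 0, 0.001, 0, 0, 0, 0, 0, 0, 0, 0, 0, 0, 0, 0, 0, 0, 0, 0, 0, 0, 0, 0, 0, 0])

```text
time_s: 9.17
tcp_pos: [0.468, 0.0068, 0.0814]
ee_rot: [[0.981, -0.193, 0.002], [-0.193, -0.981, -0.0], [0.002, -0.0, -1.0]]
wrist_force: [-1.6, -1.6, 8.0]
gripper_width: 0.124
gripper_force: 30.0
```

Call:
drive_tool(steps=[0, 0, 0, 0, 0, -0.001, 0.4, 0, 0, 0, 0, 0, 0, 0.4, 0, 0, 0, 0, 0, 0, 0.4, 0, 0, 0, 0, 0, 0, 0.4, 0, 0, 0, 0, 0, 0, 0.4, 0, 0, 0, 0, 0, -0.01, 0.4, 0, 0, 0, 0, 0, -0.02, 0.4, 0, 0, 0, 0, 0, -0.03, 0.4, 0, 0, 0, 0, 0, -0.035, 0.4, 0, 0, 0, 0, 0, -0.035, 0])

```text
time_s: 10.0
tcp_pos: [0.4664, 0.0068, 0.2119]
ee_rot: [[0.981, -0.194, -0.002], [-0.194, -0.981, -0.001], [-0.001, 0.001, -1.0]]
wrist_force: [1.8, -0.2, -0.2]
gripper_width: 0.375
gripper_force: 0.0
```

```bash
python3 - <<'E'
from station import r
from h import *
import pickle
s=r.sense();print(s["tcp_pos"])
W=r.camera_params("wrist");im=r.capture("wrist")
pickle.dump(W,open("w7.pkl","wb"));cv2.imwrite("pics/w7.png",im)
g=cv2.convertScaleAbs(im[30:290,210:450],alpha=1.4,beta=10)
cv2.imwrite("pics/w7c.png",cv2.resize(g,None,fx=2.3,fy=2.3,interpolation=cv2.INTER_CUBIC))
q=(.5598,-.0117,0,2.945)
for A in ([24+89.8,-55,59],[24+89.8,55,59],[20,0,44],[0,0,60],[0,-60,100]):
  print(A,((proj(place(q,np.array(A)/1e3),W)-[210,30]+.5)*2.3-.5).round(1))
E
```

```text
[0.46640358 0.00676583 0.21192117]
[113.8, -55, 59] [[129.2 408.1]]
[113.8, 55, 59] [[361.  408.4]]
[20, 0, 44] [[245.2 201.8]]
[0, 0, 60] [[245.  153.2]]
[0, -60, 100] [[ 79.  147.6]]
```

View pics/w7c.png

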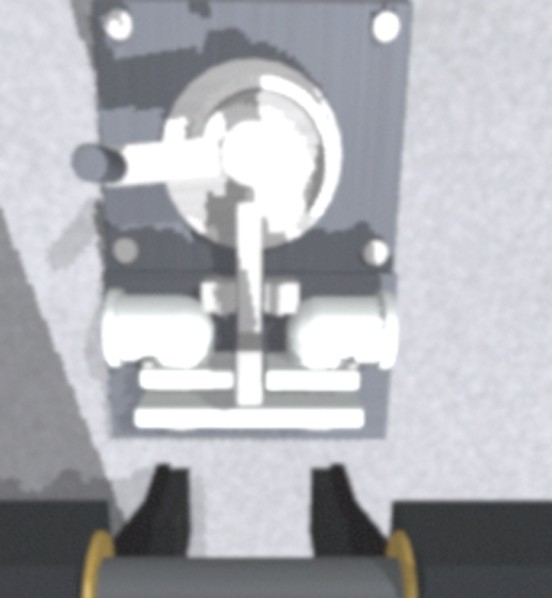

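The plate hangs square: bolt end at crop (250,203) against 202 predicted, plate edge at row 408 as predicted. The handle pin is at crop (91,162), so cam ≈ -0.1. Now plan the handle swing.

```bash
cat > st.py <<'E'
# where the tool stands relative to the cam axis, in the fixture frame
from station import r
import numpy as np,sys
Q=(.5598,-.0117,2.945)
s=r.sense();R=np.array(s["ee_rot"]);t=np.array(s["tcp_pos"])
c,n=np.cos(Q[2]),np.sin(Q[2]);d=t[:2]-Q[:2]
fx,fy=d[0]*c+d[1]*n,-d[0]*n+d[1]*c
F=np.array(s["wrist_force"]);k=int(sys.argv[1]) if len(sys.argv)>1 else 0
L=[F]
for i in range(k): r.capture("top");L.append(np.array(r.sense()["wrist_force"]))
F=np.mean(L,0)
print("t",s["time_s"],"joints",np.round(s["joints"],1),"fix xy mm",round(fx*1e3,1),round(fy*1e3,1),"z",t[2].round(4))
print("tool turn from hang pose",round(float(-(np.arctan2(R[1,0],R[0,0])-(Q[2]-np.pi))),4),"lead angle (0 at -y, cw +)",round(float(np.arctan2(-fx,-fy)),3),"r",round(float(np.hypot(fx,fy))*1e3,1))
print("axis->tcp in tool",(R.T[:2,:2]@d*1e3).round(1),"F tool",(R.T@F).round(2),"sd",np.std(L,0).round(2))
E
python3 st.py
```

```text
t 10.05 joints [ 20.9   7.6 -22.8   0.2 -58.7  57.9] fix xy mm 90.8 -1.4 z 0.2197
tool turn from hang pose -0.0033 lead angle (0 at -y, cw +) -1.555 r 90.8
axis->tcp in tool [-90.8  -1.7] F tool [ 2.37 -0.46 -5.66] sd [0. 0. 0.]
```

Call:
drive_tool(steps=[0, 0, 0, 0.0209, -0.0194, 0, 0, 0, 0, 0, 0.0209, -0.0194, 0, 0, 0, 0, 0, 0.0209, -0.0194, 0, 0, 0, 0, 0, 0, 0, 0.03, 0, 0, 0, 0, 0, 0, 0.03, 0, 0, 0, 0, 0, 0, 0, 0, 0, 0, 0, 0, 0, 0, 0])

```text
time_s: 10.63
tcp_pos: [0.5389, 0.0514, 0.1495]
ee_rot: [[0.981, -0.194, -0.004], [-0.194, -0.981, -0.002], [-0.004, 0.003, -1.0]]
wrist_force: [0.4, 0.8, 1.4]
gripper_width: 0.003
gripper_force: 0.0
```

```bash
python3 st.py 3
```

```text
t 10.6333 joints [ 22.6  19.1 -18.6   0.  -52.6  56.2] fix xy mm 32.8 -57.8 z 0.1495
tool turn from hang pose -0.0015 lead angle (0 at -y, cw +) -0.517 r 66.5
axis->tcp in tool [-32.7 -57.8] F tool [ 0.01  0.01 -0.62] sd [0.35 0.55 0.65]
```

Call:
drive_tool(steps=[0, 0, 0, 0, -0.002, 0.03, 0, 0, 0, 0, 0, 0, 0.03, 0, 0, 0, 0, 0, 0, 0.007, 0, 0, 0, 0, 0, 0, 0, 0, 0, 0, 0, 0, 0, 0, 0, 0, 0, 0, 0.005, 0, 0, 0])

```text
time_s: 11.28
tcp_pos: [0.5461, 0.0532, 0.0861]
ee_rot: [[0.981, -0.193, 0.003], [-0.193, -0.981, 0.001], [0.003, -0.002, -1.0]]
wrist_force: [-0.2, 0.6, 1.2]
gripper_width: 0.001
gripper_force: 0.0
```

```bash
python3 st.py 3
```

```text
t 11.2833 joints [ 22.5  24.1 -21.8   0.  -43.9  56.3] fix xy mm 26.2 -61.0 z 0.0861
tool turn from hang pose -0.002 lead angle (0 at -y, cw +) -0.405 r 66.4
axis->tcp in tool [-26. -61.] F tool [ 0.25 -0.3  -0.57] sd [0.55 0.33 0.39]
```

Call:
drive_tool(steps=[0, 0, 0, 0.003, 0, 0, 0, 0, 0, 0, 0.003, 0, 0, 0, 0, 0, 0, 0.003, 0, 0, 0, 0, 0, 0, 0.003, 0, 0, 0, 0, 0, 0, 0, 0, 0, 0, 0, 0, 0, 0, 0, 0, 0])

```text
time_s: 11.93
tcp_pos: [0.5568, 0.0504, 0.0837]
ee_rot: [[0.981, -0.194, -0.001], [-0.194, -0.981, -0.0], [-0.0, 0.0, -1.0]]
wrist_force: [-1.6, 1.0, 1.7]
gripper_width: 0.004
gripper_force: 1.2
```

```bash
python3 st.py 4
```

```text
t 11.9333 joints [ 21.8  25.2 -20.3  -0.  -44.6  57. ] fix xy mm 15.1 -60.3 z 0.0837
tool turn from hang pose -0.0011 lead angle (0 at -y, cw +) -0.245 r 62.2
axis->tcp in tool [-15.  -60.4] F tool [-2.38 -0.37 -0.62] sd [0.67 0.81 0.68]
```

Call:
drive_tool(steps=[0, 0, 0.1, 0.006, -0.0013, 0, 0, 0, 0, 0.1, 0.006, -0.0013, 0, 0, 0, 0, 0.1, 0.006, -0.0013, 0, 0, 0, 0, 0.1, 0.006, -0.0013, 0, 0, 0, 0, 0.1, 0.006, -0.0013, 0, 0, 0, 0, 0, 0, 0, 0, 0, 0, 0, 0, 0, 0, 0, 0])

```text
time_s: 12.72
tcp_pos: [0.5869, 0.0446, 0.0837]
ee_rot: [[0.769, -0.639, 0.0], [-0.639, -0.769, -0.0], [0.0, 0.0, -1.0]]
wrist_force: [-1.3, -0.4, -0.2]
gripper_width: 0.005
gripper_force: 0.5
```

```bash
python3 st.py 3
```

```text
t 12.7167 joints [ 20.1  27.5 -16.1   0.  -46.4  30.2] fix xy mm -15.6 -60.5 z 0.0837
tool turn from hang pose 0.4966 lead angle (0 at -y, cw +) 0.252 r 62.5
axis->tcp in tool [-15.1 -60.7] F tool [-0.78  1.21 -0.12] sd [0.55 0.62 0.32]
```

Call:
drive_tool(steps=[0, 0, 0.1, 0.006, -0.0012, 0, 0, 0, 0, 0.1, 0.006, -0.0012, 0, 0, 0, 0, 0.1, 0.006, -0.0012, 0, 0, 0, 0, 0.1, 0.006, -0.0012, 0, 0, 0, 0, 0.1, 0.006, -0.0012, 0, 0, 0, 0, 0.1, 0.006, -0.0012, 0, 0, 0, 0, 0.1, 0.006, -0.0012, 0, 0, 0, 0, 0, 0, 0, 0, 0])

```text
time_s: 13.53
tcp_pos: [0.6168, 0.0153, 0.084]
ee_rot: [[0.174, -0.985, 0.002], [-0.985, -0.174, 0.001], [-0.001, -0.002, -1.0]]
wrist_force: [-0.3, 1.0, -0.6]
gripper_width: 0.004
gripper_force: 0.6
```

```bash
python3 st.py 3
```

```text
t 13.5333 joints [ 16.4  29.7 -11.9  -0.  -48.3  -6.4] fix xy mm -50.7 -37.6 z 0.084
tool turn from hang pose 1.1998 lead angle (0 at -y, cw +) 0.932 r 63.1
axis->tcp in tool [-16.7 -60.9] F tool [-1.14 -0.31  0.35] sd [0.3  0.44 0.65]
```

Call:
drive_tool(steps=[0, 0, 0.1, 0.006, -0.0013, 0, 0, 0, 0, 0.1, 0.006, -0.0013, 0, 0, 0, 0, 0.1, 0.006, -0.0013, 0, 0, 0, 0, 0.1, 0.006, -0.0013, 0, 0, 0, 0, 0.1, 0.006, -0.0013, 0, 0])

```text
time_s: 14.1
tcp_pos: [0.6231, -0.0137, 0.0843]
ee_rot: [[-0.321, -0.947, 0.004], [-0.947, 0.321, 0.002], [-0.003, -0.003, -1.0]]
wrist_force: [1.1, 4.9, -1.6]
gripper_width: 0.001
gripper_force: 2.4
```

```bash
python3 st.py 3
```

```text
t 14.1 joints [ 13.6  30.1 -11.   -0.  -48.7 -32.2] fix xy mm -62.5 -10.4 z 0.0843
tool turn from hang pose 1.7006 lead angle (0 at -y, cw +) 1.406 r 63.3
axis->tcp in tool [-18.4 -60.6] F tool [-3.09 -0.42  0.82] sd [0.46 1.42 0.75]
```

Call:
drive_tool(steps=[0, 0, 0.05, 0.003, -0.0008, 0, 0, 0, 0, 0.05, 0.003, -0.0008, 0, 0, 0, 0, 0.05, 0.003, -0.0008, 0, 0, 0, 0, 0.05, 0.003, -0.0008, 0, 0, 0, 0, 0.05, 0.003, -0.0008, 0, 0, 0, 0, 0.05, 0.003, -0.0008, 0, 0])

```text
time_s: 14.75
tcp_pos: [0.6198, -0.0321, 0.0844]
ee_rot: [[-0.583, -0.813, 0.004], [-0.813, 0.583, 0.001], [-0.003, -0.003, -1.0]]
wrist_force: [2.9, 2.9, -1.4]
gripper_width: 0.003
gripper_force: 2.3
```

```bash
python3 st.py 3
```

```text
t 14.75 joints [ 12.   29.9 -11.4  -0.  -48.5 -47.6] fix xy mm -62.8 8.2 z 0.0844
tool turn from hang pose 1.9964 lead angle (0 at -y, cw +) 1.701 r 63.4
axis->tcp in tool [-18.4 -60.6] F tool [-4.14 -0.77  1.8 ] sd [0.49 0.38 0.25]
```

Call:
drive_tool(steps=[0, 0, 0.05, 0.003, -0.0008, 0, 0, 0, 0, 0.05, 0.003, -0.0008, 0, 0, 0, 0, 0.05, 0.003, -0.0008, 0, 0, 0, 0, 0.05, 0.003, -0.0008, 0, 0])

```text
time_s: 15.23
tcp_pos: [0.6146, -0.0438, 0.0844]
ee_rot: [[-0.733, -0.68, 0.004], [-0.68, 0.733, 0.0], [-0.003, -0.002, -1.0]]
wrist_force: [4.0, 2.4, -1.9]
gripper_width: 0.006
gripper_force: 2.4
```

```bash
python3 st.py 3
```

```text
t 15.2333 joints [ 11.   29.5 -12.1   0.  -48.2 -58.1] fix xy mm -60.0 20.8 z 0.0844
tool turn from hang pose 2.197 lead angle (0 at -y, cw +) 1.905 r 63.5
axis->tcp in tool [-18.3 -60.8] F tool [-3.85 -1.9   2.41] sd [0.41 0.71 0.3 ]
```

Call:
drive_tool(steps=[0, 0, 0.05, 0.003, -0.0008, 0, 0, 0, 0, 0.05, 0.003, -0.0008, 0, 0, 0, 0, 0.05, 0.003, -0.0008, 0, 0, 0, 0, 0.05, 0.003, -0.0008, 0, 0])

```text
time_s: 15.72
tcp_pos: [0.607, -0.0542, 0.0844]
ee_rot: [[-0.854, -0.521, 0.003], [-0.521, 0.854, -0.0], [-0.003, -0.002, -1.0]]
wrist_force: [5.1, 0.2, -2.0]
gripper_width: 0.004
gripper_force: 2.4
```

```bash
python3 st.py 3
```

```text
t 15.7167 joints [ 10.1  29.  -13.1   0.1 -47.7 -68.8] fix xy mm -54.6 32.5 z 0.0844
tool turn from hang pose 2.3975 lead angle (0 at -y, cw +) 2.107 r 63.5
axis->tcp in tool [-18.2 -60.9] F tool [-3.67 -2.64  1.3 ] sd [0.38 0.77 0.53]
```

Call:
drive_tool(steps=[0, 0, 0.05, 0.003, -0.0008, 0, 0, 0, 0, 0.05, 0.003, -0.0008, 0, 0, 0, 0, 0.05, 0.003, -0.0008, 0, 0, 0, 0, 0.05, 0.003, -0.0008, 0, 0])

```text
time_s: 16.2
tcp_pos: [0.5976, -0.0628, 0.0844]
ee_rot: [[-0.94, -0.34, 0.003], [-0.34, 0.94, -0.001], [-0.002, -0.001, -1.0]]
wrist_force: [5.5, -1.0, -1.1]
gripper_width: 0.004
gripper_force: 2.5
```

```bash
python3 st.py 3
```

```text
t 16.2 joints [  9.5  28.4 -14.3   0.1 -47.2 -79.6] fix xy mm -47.1 42.7 z 0.0844
tool turn from hang pose 2.5978 lead angle (0 at -y, cw +) 2.307 r 63.5
axis->tcp in tool [-18.2 -60.9] F tool [-4.48 -2.8   0.88] sd [0.2  0.34 0.47]
```

Call:
drive_tool(steps=[0, 0, 0.05, 0.003, -0.0008, 0, 0, 0, 0, 0.05, 0.003, -0.0008, 0, 0])

```text
time_s: 16.52
tcp_pos: [0.5924, -0.0662, 0.0844]
ee_rot: [[-0.97, -0.245, 0.002], [-0.245, 0.97, -0.001], [-0.002, -0.001, -1.0]]
wrist_force: [6.4, -1.3, -1.1]
gripper_width: 0.005
gripper_force: 2.5
```

```bash
python3 st.py 4
```

```text
t 16.5167 joints [  9.2  28.  -15.    0.1 -46.8 -85.1] fix xy mm -42.6 47.1 z 0.0844
tool turn from hang pose 2.6979 lead angle (0 at -y, cw +) 2.406 r 63.5
axis->tcp in tool [-18.3 -60.9] F tool [-4.31 -2.99  0.66] sd [0.79 0.34 0.37]
```

Call:
drive_tool(steps=[0, 0, 0.04, 0.0024, -0.0006, 0, 0, 0, 0, 0.04, 0.0024, -0.0006, 0, 0])

```text
time_s: 16.88
tcp_pos: [0.5879, -0.0686, 0.0844]
ee_rot: [[-0.986, -0.166, 0.002], [-0.166, 0.986, -0.001], [-0.002, -0.001, -1.0]]
wrist_force: [5.8, -2.8, -0.9]
gripper_width: 0.007
gripper_force: 2.6
```

```bash
python3 st.py 4
```

```text
t 16.8833 joints [  9.   27.6 -15.7   0.1 -46.6 -89.5] fix xy mm -38.7 50.3 z 0.0844
tool turn from hang pose 2.778 lead angle (0 at -y, cw +) 2.486 r 63.4
axis->tcp in tool [-18.3 -60.8] F tool [-4.14 -3.7   0.67] sd [0.67 0.51 0.26]
```

Call:
drive_tool(steps=[0, 0, 0.04, 0.0024, -0.0012, 0, 0, 0, 0, 0.04, 0.0024, -0.0012, 0, 0])

```text
time_s: 17.25
tcp_pos: [0.5831, -0.0709, 0.0844]
ee_rot: [[-0.996, -0.086, 0.001], [-0.086, 0.996, 0.0], [-0.001, 0.0, -1.0]]
wrist_force: [4.5, 2.9, 0.1]
gripper_width: 0.004
gripper_force: 2.0
```

```bash
python3 st.py 4
```

```text
t 17.25 joints [  8.8  27.3 -16.3  -0.  -46.4 -93.9] fix xy mm -34.4 53.5 z 0.0844
tool turn from hang pose 2.8586 lead angle (0 at -y, cw +) 2.571 r 63.6
axis->tcp in tool [-18.1 -61. ] F tool [-3.3   1.43 -1.11] sd [0.78 0.61 1.04]
```

Call:
drive_tool(steps=[0, 0, 0.05, 0.003, -0.0009, 0, 0, 0, 0, 0.05, 0.003, -0.0009, 0, 0])

```text
time_s: 17.62
tcp_pos: [0.5775, -0.0729, 0.0843]
ee_rot: [[-1.0, 0.014, 0.002], [0.014, 1.0, 0.0], [-0.002, 0.0, -1.0]]
wrist_force: [3.8, 2.6, 2.0]
gripper_width: 0.01
gripper_force: 2.3
```

```bash
python3 st.py 4
```

```text
t 17.6167 joints [  8.7  26.9 -17.1  -0.  -45.9 -99.5] fix xy mm -29.3 56.6 z 0.0843
tool turn from hang pose -3.3242 lead angle (0 at -y, cw +) 2.664 r 63.7
axis->tcp in tool [-18.5 -61. ] F tool [-3.26  1.95 -2.09] sd [0.51 0.43 0.33]
```

Call:
drive_tool(steps=[0, 0, 0.05, 0.003, -0.0007, 0, 0, 0, 0, 0.05, 0.003, -0.0007, 0, 0, 0, 0, 0.05, 0.003, -0.0007, 0, 0])

```text
time_s: 18.07
tcp_pos: [0.5689, -0.0751, 0.0842]
ee_rot: [[-0.987, 0.163, 0.003], [0.163, 0.987, -0.0], [-0.003, 0.0, -1.0]]
wrist_force: [5.7, -0.4, -1.1]
gripper_width: 0.006
gripper_force: 3.1
```

```bash
python3 st.py 4
```

```text
t 18.0667 joints [ 8.700e+00  2.620e+01 -1.830e+01  1.000e-01 -4.530e+01 -1.081e+02] fix xy mm -21.3 60.4 z 0.0842
tool turn from hang pose -3.1743 lead angle (0 at -y, cw +) 2.803 r 64.0
axis->tcp in tool [-19.3 -61.1] F tool [-5.04  1.17 -0.54] sd [0.33 0.57 1.  ]
```

Call:
drive_tool(steps=[0, 0, 0.03, 0.0018, -0.0004, 0, 0, 0, 0, 0.03, 0.0018, -0.0004, 0, 0])

```text
time_s: 18.43
tcp_pos: [0.5651, -0.0755, 0.0842]
ee_rot: [[-0.975, 0.221, 0.003], [0.221, 0.975, -0.001], [-0.003, -0.0, -1.0]]
wrist_force: [6.9, -1.5, -0.9]
gripper_width: 0.006
gripper_force: 3.6
```

```bash
python3 st.py 4
```

```text
t 18.4333 joints [ 8.700e+00  2.590e+01 -1.890e+01  1.000e-01 -4.510e+01 -1.115e+02] fix xy mm -17.6 61.5 z 0.0842
tool turn from hang pose -3.1152 lead angle (0 at -y, cw +) 2.863 r 64.0
axis->tcp in tool [-19.2 -61. ] F tool [-5.79  0.69 -0.12] sd [0.88 0.66 0.58]
```

Call:
drive_tool(steps=[0, 0, 0.025, 0.0015, -0.0003, 0, 0, 0, 0, 0.025, 0.0015, -0.0003, 0, 0])

```text
time_s: 18.8
tcp_pos: [0.5621, -0.0757, 0.0842]
ee_rot: [[-0.963, 0.269, 0.003], [0.269, 0.963, -0.001], [-0.003, -0.0, -1.0]]
wrist_force: [7.0, -3.4, -0.4]
gripper_width: 0.005
gripper_force: 3.8
```

```bash
python3 st.py 4
```

```text
t 18.8 joints [ 8.700e+00  2.570e+01 -1.930e+01  1.000e-01 -4.490e+01 -1.145e+02] fix xy mm -14.7 62.3 z 0.0842
tool turn from hang pose -3.0654 lead angle (0 at -y, cw +) 2.91 r 64.0
axis->tcp in tool [-19.4 -61. ] F tool [-6.53 -0.57  0.23] sd [0.84 0.77 0.43]
```

Call:
drive_tool(steps=[0, 0, 0.02, 0.0012, -0.0004, 0, 0, 0, 0, 0.02, 0.0012, -0.0004, 0, 0])

```text
time_s: 19.17
tcp_pos: [0.5598, -0.0758, 0.0843]
ee_rot: [[-0.952, 0.308, 0.003], [0.308, 0.952, -0.001], [-0.003, 0.0, -1.0]]
wrist_force: [8.5, -4.0, -1.3]
gripper_width: 0.005
gripper_force: 4.2
```

```bash
python3 st.py 4
```

```text
t 19.1667 joints [ 8.800e+00  2.550e+01 -1.970e+01  1.000e-01 -4.470e+01 -1.168e+02] fix xy mm -12.6 62.9 z 0.0843
tool turn from hang pose -3.0256 lead angle (0 at -y, cw +) 2.944 r 64.1
axis->tcp in tool [-19.8 -61. ] F tool [-7.58 -0.12  1.05] sd [0.81 0.85 0.46]
```

The handle has clearly stiffened (about 7.6 N held, 8–9 N moving, against 4 N loose). I'll stop, back off and lift.

Call:
drive_tool(steps=[0, 0, 0, -0.006, 0, 0, 0, 0, 0, 0, -0.015, 0, 0, 0, 0, 0, 0, -0.015, 0, 0, 0, 0, 0, 0, 0, 0, -0.03, 0, 0, 0, 0, 0, 0, -0.04, 0, 0, 0, 0, 0, 0, -0.04, 0, 0, 0, 0, 0, 0, -0.03, 0, 0, 0, 0, 0, 0, 0, 0, 0, 0, 0, 0, 0, 0, 0])

```text
time_s: 20.12
tcp_pos: [0.5911, -0.0864, 0.2247]
ee_rot: [[-0.951, 0.309, -0.002], [0.309, 0.951, 0.001], [0.002, 0.0, -1.0]]
wrist_force: [-0.1, 0.1, -0.5]
gripper_width: 0.005
gripper_force: 0.0
```

```bash
python3 - <<'E'
from station import r
import cv2,numpy as np
b=cv2.imread("pics/top0.png").astype(int);
a=r.capture("top");cv2.imwrite("pics/t9.png",a)
d=(abs(a.astype(int)-b).max(2)>40).astype(np.uint8)
n,l,st,c=cv2.connectedComponentsWithStats(d);print([x.tolist() for x in st[1:] if x[4]>25])
s=r.sense();print(s["tcp_pos"],s["time_s"])
E
```

```text
[[303, 0, 15, 5, 70], [244, 67, 55, 13, 446], [143, 66, 230, 197, 12294], [286, 114, 54, 46, 1650], [74, 117, 30, 34, 831], [357, 134, 12, 20, 72], [294, 144, 93, 48, 1960], [284, 169, 4, 12, 34], [234, 172, 3, 23, 58], [52, 174, 78, 67, 2355], [368, 176, 43, 33, 393], [296, 189, 9, 8, 41], [312, 191, 12, 7, 43], [391, 192, 16, 11, 123], [287, 196, 8, 6, 37], [236, 198, 2, 15, 26], [267, 201, 56, 53, 1034], [299, 204, 8, 14, 58], [307, 205, 10, 7, 37], [69, 225, 21, 15, 177], [300, 226, 6, 10, 39], [238, 233, 9, 12, 33], [31, 241, 32, 18, 349], [83, 244, 29, 16, 225], [22, 248, 18, 19, 73], [250, 254, 51, 20, 262], [236, 263, 66, 64, 2271], [79, 273, 21, 4, 48], [229, 283, 6, 10, 28], [305, 307, 21, 15, 75], [0, 321, 68, 57, 2055], [294, 324, 13, 10, 44], [319, 324, 22, 56, 617], [201, 326, 51, 57, 738], [215, 330, 121, 70, 4604], [135, 372, 78, 28, 1571]]
[ 0.59034928 -0.08636406  0.22280577] 20.1667
```

```bash
python3 -c "
from station import r
print(r.finish_job())"
```

```text
the job is handed in; nothing more can be done
None
```

I hung the middle-sized blanking plate on the fixture, turned the cam about 3.2 rad until the handle clearly stiffened (about 8 N moving, against 4 N loose), and handed the job in at about 20 s; no verdict came back, and I did not measure the clamp force on the gaskets directly.

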